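# Scoop mixing balls into the rinse basin and hold the dead-man paddle

## Robot

A 6-joint arm with a two-finger parallel gripper is mounted at the origin on the work surface. World frame = base frame: x ahead of the robot, y to its left, z up, the work surface at z = 0. Lengths are in m, angles in rad, forces in N, time in s.
With the tool pointing down it reaches from about 0.275 to 0.975 m from the base axis. Payload 8.4 kg.
Tool frame: the origin (TCP) lies midway between the tips of the shut fingers; the grasp point (between the pads) lies 19 mm behind it; z points along the fingers, y is the line along which they close (so a half turn about z gives the same grasp; the last joint's range is limited). The gripper opens to 92 mm and grips with 3 to 60 N. Pads are 20 mm wide; open, the fingers measure 128 mm over their backs; the gripper's body (75 mm by 189 mm) begins 69 mm behind the grasp point.
Start: joints at [-1.278, 0.353, 1.633, -0, 1.155, -0.002], TCP at [0.182, -0.598, 0.215] pointing down, gripper open.
Joint ranges: [-2.63, 2.63], [-0.92, 2.1], [0.06, 2.66], [-1.3, 4.44], [0, 2.69], [-3.02, 3.02]. Speed limits (rad/s): [2.22, 2.22, 2.79, 3.14, 3.14, 3.14].

## Interface

Orientations are given as [roll, pitch, yaw] about the fixed x, y, z axes, in that order (R = Rz(yaw) Ry(pitch) Rx(roll)).
In Python, from bench import bot gives the robot as it stands.
- The arm moves only by the tool servo_tool, never from a script. Its arguments are lists of equal length, an entry for each row: "delta_pos": the shift along the world's x, y, z each as a share of 150 mm, from -1 to 1, a list of three; "dr": the turn, a rotation vector about the world's x, y, z each as a share of 180 degrees, from -1 to 1, a list of three. In form: {"delta_pos": [[tx, ty, tz], ...], "dr": [[rx, ry, rz], ...]}. A call has 1 to 12 rows; each row is the pose to reach, as a shift and turn from the pose commanded when the call began, turning the shorter way round; what a row does not reach only later rows make up. A row lasts 1/8 s, in which the tool goes at most 62.5 mm and 10.7 degrees, less where a joint would pass 70% of its speed; a pose out of reach is approached as far as the arm can. A call with a number of a shift or a turn outside -1 to 1 is refused whole. A call with a gripper value outside its range is refused whole. "hand" is the closure, from -1 (fully open) to 1 (shut), so that 0 is half open, set as the call begins (left out, the last holds). The fingers move at their own pace and stop on an object; "squeeze" is the grip in N (left out, the last holds). Time passes only in rows, so rows that repeat a pose let the fingers close. It gives the time, the measured TCP pose, the force, the opening and the grip force at its end, in the units of the state.
- bot.get_obs(): the state, without advancing time (a new reading comes with each control period).
- bot.camera(name): name is "scene" or "top" or "wrist"; returns the picture (480x640x3 uint8, red, green, blue); there is no depth.
- bot.camera_info(name): a dict with "vfov" (degrees; the focal length in pixels is half the picture's height over the tangent of half this angle, whatever the lens; pixels are square), "cx", "cy" (the principal point, pixels), "extrinsics" (4x4, takes a point from camera to world coordinates). Camera axes: x right, y up, looking along -z (the intrinsics and any distortion apply to the point x, -y, -z); pixel columns grow to the right and rows downward; lengths in m; the calibration is good to about 2 mm. A picture is of the moment at which its call begins: read the wrist's pose just before it. camera_info takes no time and is no camera call; for the wrist camera it gives the pose at the moment of the call.
- bot.finish_job(): hands the job in; it is judged then, once.
The state is a dict: "time_s": time; "q": joint angles; "joint_velocities": joint speeds; "tau": joint torques, N m; "ee_pos": TCP position; "tool_rot": TCP orientation; "ft_force": force on the tool from outside, world axes, zero at the start; "wrist_torque": the same for the moment, N m; "opening": finger opening in m; "gripper_force": force on a finger pad.
Only numpy, scipy, OpenCV 4.12 (cv2) and the standard library are available. Lean on these libraries where they do the work, as an engineer would, in place of code of your own. Each camera call takes 0.05 s, during which the arm holds its last target. There are 200 camera calls.

## Task

With the scoop, lift at least four of the five steel mixing balls out of the tray in one scoopful and tip them into the basin of the rinse station, then stand the scoop upright on the bench and let go of it. Then press the station's spring-loaded paddle halfway down with the gripper's fingers and keep it there: the program finishes while still holding the paddle at half travel. Leave the tin, the jar and the tin lid where they are.

Things in the scene. Friction and masses are not known exactly. Their poses are not given: they have to be found in the camera images.
- scoop: aluminium hand scoop, 0.18 kg, standing loose on its flat underside; origin on the underside. Own axes: open mouth faces -x, z up. Pan floor 2.5 mm thick from x = -50 mm (thin lip) to +40 mm; 70 mm wide outside, 64 mm inside; side walls 30 mm high from x = -28 mm back, rear wall 34 mm. Balls roll out of a level pan: carry it mouth up 20 degrees, pour mouth down 30 to 45
- scoop_pan (a point): middle of the scoop's pan, 13 mm above its underside (own x = -7 mm). At the foot of the tray's slope the front balls stand only 2 to 4 mm behind the lip: raise the mouth with the lip following the slope upward, so that they roll to the back of the pan; tipping it up by drawing the lip back leaves them behind
- scoop_handle (a point): grip point on the axis of the scoop's black upright square handle, 22 x 22 mm, behind the pan; in the scoop's axes at x = +50, y = 0, z = +112 mm. The handle runs down to the underside, its top is 20 mm above this point; grip it from above
- tray: white tray fixed to the bench, 242 mm (own x) by 92 mm (own y), walls 6 mm thick, 43 mm high; inside 80 mm wide, floor 8 mm above the bench, flat from own x = -96 to +115 mm. The -x end (nearer the robot) slopes up steeply, 61 degrees, from x = -96 to -115 mm. Origin: centre of its underside. Balls start at own x = -87 to -48 mm; the rest is empty. Balls cannot slip past a scoop pulled to the foot of the slope, and climb its lip there
- ball0_center (a point): one of five identical steel mixing balls, 20 mm in diameter, 32 g, lying in the white tray; this point is its centre
- ball1_center (a point): one of five identical steel mixing balls, 20 mm in diameter, 32 g, lying in the white tray; this point is its centre
- ball2_center (a point): one of five identical steel mixing balls, 20 mm in diameter, 32 g, lying in the white tray; this point is its centre
- ball3_center (a point): one of five identical steel mixing balls, 20 mm in diameter, 32 g, lying in the white tray; this point is its centre
- ball4_center (a point): one of five identical steel mixing balls, 20 mm in diameter, 32 g, lying in the white tray; this point is its centre
- washer: grey rinse station fixed to the bench: housing 200 mm (own x) by 250 mm (own y), 75 mm high. Origin: centre of its underside. On top, at own y = -45 mm, a round steel basin; at own y = +85 mm the spring paddle. The raised paddle is the station's highest part
- basin (a point): centre of the basin's inner floor, 80 mm above the bench; the basin is 144 mm across outside, 136 mm inside, its rim 45 mm above this point (125 mm above the bench)
- paddle_pad (a point): centre of the top face of the round black pad, 38 mm across, at the free end of the paddle; it moves with the paddle (about 145 mm above the bench at rest, 121 mm halfway down, 95 mm at the stop)
- paddle (a joint): turn of the dead-man paddle, rad: 0 at rest (raised, sloping up to the washer's own -x), 0.25 halfway, 0.5 at the lower stop. The pad is 103 mm from the hinge (at own x = +70 mm, 95 mm above the bench) and moves down and slightly to own -x when pressed; the spring needs 3 N at the pad to start, 8 N halfway, 13 N at the stop, and throws it back up when let go
- tin: bystander: closed paint tin, 84 mm in diameter, 100 mm high, beyond the work; origin: centre of its underside
- jar: bystander: small glass jar with black cap, 56 mm in diameter, 70 mm high, beyond the work; origin: centre of its underside
- tin_lid: bystander: steel tin lid, 90 mm in diameter, 8 mm thick, flat on the bench near the robot; origin: centre of its underside

How it is judged:
By the outcome, as a careful person would: the job done as asked, in the order asked, and still so for the second after the job is handed in, while the arm keeps its last pose, push and grip.
It also fails if it takes over 72 s, if anything falls off the work surface, if the arm or the gripper's body presses on something with over 40 N, if the wrist force passes 120 N, or if a joint passes its speed limit or range.

## Working session

There is one attempt and no reset: what is moved stays moved. The work goes in short steps, Python scripts to look and compute and a tool call to move; the robot and the scene stay as the last step left them, time stands still between calls to the robot, and variables do not carry over. Pictures are saved under pics/ and viewed, at most 10 in all, crops included, and the job is handed in when it is done.

Besides the shell and the picture viewer there is one more tool, called after "Emit:" as name(argument=value, ...), one argument or row to a line, values as JSON. servo_tool: Moves the arm, as the interface text tells. Its arguments: {"type":"object","properties":{"delta_pos":{"type":"array"},"dr":{"type":"array"},"hand":{"type":"number"},"squeeze":{"type":"number"}},"required":["delta_pos","dr"]}

```bash
mkdir -p pics; ls; python3 - <<'E'
from bench import bot
import cv2,numpy as np
for n in("scene","top"):
    i=bot.camera_info(n);print(n,i)
    cv2.imwrite(f"pics/{n}0.png",bot.camera(n)[:,:,::-1])
o=bot.get_obs();print(o)
E
```

```text
pics
scene {'vfov': 47.92942560458853, 'cx': 322.7096778051542, 'cy': 243.39718644372417, 'extrinsics': array([[-0.53987222, -0.50866189,  0.6706721 ,  1.34500171],
       [ 0.84171072, -0.31883084,  0.43574071,  0.49723424],
       [-0.00781375,  0.7997562 ,  0.60027408,  0.76852495],
       [ 0.        ,  0.        ,  0.        ,  1.        ]])}
top {'vfov': 52.13554960563873, 'cx': 326.16491871043564, 'cy': 237.80273367186913, 'extrinsics': array([[-0.01362654,  0.99597929, -0.08854139,  0.49828731],
       [-0.9999019 , -0.01328593,  0.00443511,  0.01968177],
       [ 0.00324092,  0.08859314,  0.99606262,  1.00787876],
       [ 0.        ,  0.        ,  0.        ,  1.        ]])}
{'time_s': 0.1, 'q': array([-1.27840021e+00,  3.53576444e-01,  1.63404046e+00, -2.78837865e-06,
        1.15520898e+00, -2.34822767e-03]), 'joint_velocities': array([ 0.00087575, -0.00121262, -0.00111974,  0.00196838, -0.0015366 ,
       -0.00066828]), 'tau': array([-4.71206442e-05, -5.94904768e+01, -3.34929121e+01,  6.98482431e-02,
        1.83150207e-02, -2.87161185e-05]), 'ee_pos': array([ 0.18146293, -0.59761784,  0.21394856]), 'tool_rot': array([-3.14035941e+00, -3.46287000e-07,  2.94745470e-01]), 'ft_force': array([-0.17822539, -0.0178834 , -0.51744095]), 'wrist_torque': array([0.01106457, 0.00614839, 0.00349587]), 'gripper_force': 0.0, 'opening': 0.091910705472958}
```

View pics/scene0.png

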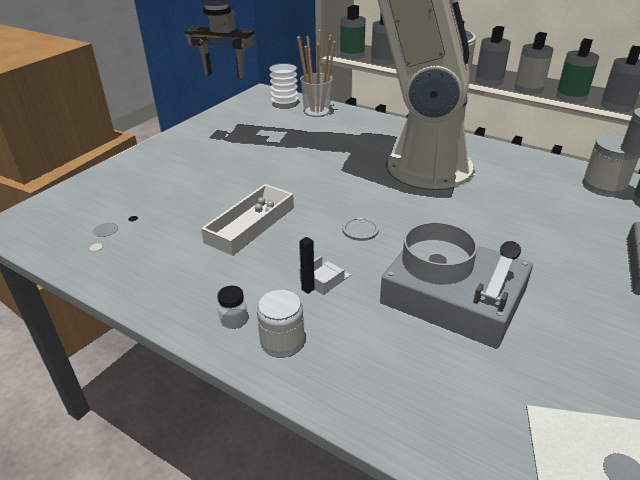

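View pics/top0.png

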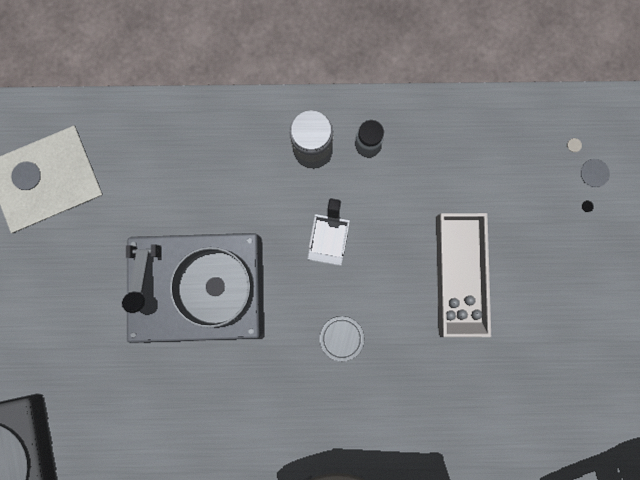

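The overview shows the tray at top-px (437–491, 213–337) with balls near (450–477, 300–316). The scoop handle top is at (334,205) in top and (307,240) in scene. The washer is at (127–262, 234–342) and the pad at (133,302) in top and (511,249) in scene.

```bash
cat > h.py <<'E'
import numpy as np,cv2
from bench import bot
def ray(n,uv,info=None):
    i=info or bot.camera_info(n);f=240/np.tan(np.radians(i["vfov"]/2));E=i["extrinsics"]
    d=E[:3,:3]@np.array([(uv[0]-i["cx"])/f,-(uv[1]-i["cy"])/f,-1]);return E[:3,3],d/np.linalg.norm(d)
def onz(n,uv,z,info=None):
    o,d=ray(n,uv,info);return (o+d*(z-o[2])/d[2]).round(4)
def tri(*rs):
    A=sum(np.eye(3)-np.outer(d,d) for o,d in rs);b=sum((np.eye(3)-np.outer(d,d))@o for o,d in rs)
    p=np.linalg.solve(A,b);return p.round(4),[round(float(np.linalg.norm(np.cross(p-o,d))),4) for o,d in rs]
def proj(n,p,info=None):
    i=info or bot.camera_info(n);f=240/np.tan(np.radians(i["vfov"]/2));E=i["extrinsics"]
    c=E[:3,:3].T@(np.array(p)-E[:3,3]);return np.array([i["cx"]-f*c[0]/c[2],i["cy"]+f*c[1]/c[2]]).round(1)
E
python3 - <<'E'
from h import *
print("tray",[onz("top",p,.043) for p in[(437,214),(487,213),(491,336),(441,337)]])
print("washer",[onz("top",p,.075) for p in[(127,235),(261,234),(263,339),(128,342)]])
print("basin",onz("top",(213,287),.125),tri(ray("top",(213,287)),ray("scene",(440,245))))
print("pad",tri(ray("top",(133,302)),ray("scene",(511,249))))
print("handle",tri(ray("top",(334,204)),ray("scene",(307,240))))
print("scoop lip",[onz("top",p,.002) for p in[(308,260),(341,265)]])
print("lid",onz("top",(342,338),.008))
print("balls",[onz("top",p,.018) for p in[(454,303),(470,300),(451,315),(462,314),(477,314)]])
a=cv2.imread("pics/top0.png");s=cv2.imread("pics/scene0.png")
c1=cv2.resize(a[185:275,290:370],None,fx=5,fy=5,interpolation=2)
c2=cv2.resize(a[205:345,425:505],None,fx=3.2,fy=3.2,interpolation=2)
H=450
cv2.imwrite("pics/c1.png",np.hstack([c1[:448],c2[:448]]))
E
```

```text
tray [array([ 0.6285, -0.2052,  0.043 ]), array([ 0.6292, -0.3046,  0.043 ]), array([ 0.3883, -0.3021,  0.043 ]), array([ 0.3878, -0.2049,  0.043 ])]
washer [array([0.5916, 0.3953, 0.075 ]), array([0.5902, 0.1399, 0.075 ]), array([0.3924, 0.1365, 0.075 ]), array([0.3904, 0.389 , 0.075 ])]
basin [0.4911 0.2194 0.125 ] (array([0.4907, 0.223 , 0.1117]), [0.0006, 0.0006])
pad (array([0.4673, 0.3551, 0.1405]), [0.0007, 0.0007])
handle (array([6.377e-01, 6.000e-04, 1.291e-01]), [0.0001, 0.0001])
scoop lip [array([0.5425, 0.0531, 0.002 ]), array([ 0.5314, -0.0144,  0.002 ])]
lid [ 0.3846 -0.0138  0.008 ]
balls [array([ 0.4517, -0.2391,  0.018 ]), array([ 0.4572, -0.2714,  0.018 ]), array([ 0.428 , -0.2322,  0.018 ]), array([ 0.4297, -0.2543,  0.018 ]), array([ 0.4293, -0.2843,  0.018 ])]
```

View pics/c1.png

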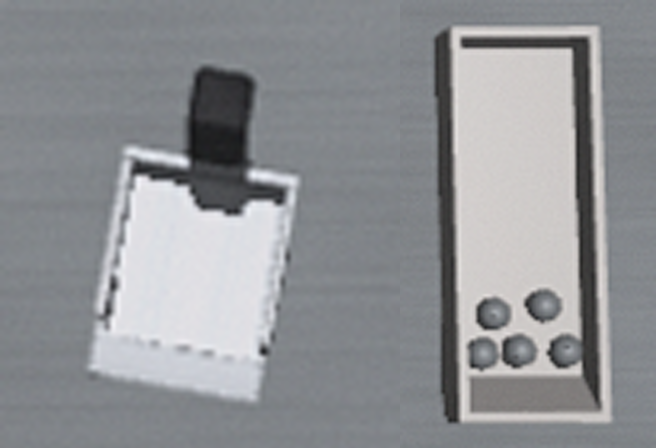

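Crop: the scoop lip corners are at top-px (307.6,259.4) and (341.6,265), giving a scoop yaw of about -0.175 rad. The handle top centre is at about (334.4,204.4), i.e. world (0.638, 0.001). The tray's outer rim runs x 441.6–487 and y 213–337, giving a centre of about (0.508,-0.258) and a yaw of about -0.01. Moving above the handle next.

Emit:
servo_tool(
  delta_pos=[
    [0.76,0.998,-0.025],
    [0.76,0.998,-0.025],
    [0.76,0.998,-0.025],
    [0.76,0.998,-0.025],
  ],
  dr=[
    [0,0,0.088],
    [0,0,0.088],
    [0,0,0.088],
    [0,0,0.088],
  ],
  hand=-1,
)

```text
time_s: 0.6
ee_pos: [0.2973, -0.4451, 0.2105]
tool_rot: [-3.14, -0.001, 0.575]
ft_force: [-0.4, -0.8, 0.3]
opening: 0.0922
gripper_force: 0.0
```

Emit:
servo_tool(
  delta_pos=[
    [0.76,0.998,-0.025],
    [0.76,0.998,-0.025],
    [0.76,0.998,-0.025],
    [0.76,0.998,-0.025],
  ],
  dr=[
    [0,0,0.088],
    [0,0,0.088],
    [0,0,0.088],
    [0,0,0.088],
  ],
)

```text
time_s: 1.1
ee_pos: [0.4113, -0.2964, 0.2069]
tool_rot: [-3.141, -0.0, 0.852]
ft_force: [0.2, -0.6, -0.3]
opening: 0.0919
gripper_force: 0.0
```

Emit:
servo_tool(
  delta_pos=[
    [0.76,0.998,-0.025],
    [0.76,0.998,-0.025],
    [0.76,0.998,-0.025],
    [0.76,0.998,-0.025],
  ],
  dr=[
    [0,0,0.088],
    [0,0,0.088],
    [0,0,0.088],
    [0,0,0.088],
  ],
)

```text
time_s: 1.6
ee_pos: [0.5254, -0.1476, 0.2031]
tool_rot: [3.141, -0.0, 1.127]
ft_force: [-0.0, -0.7, -0.2]
opening: 0.0924
gripper_force: 0.0
```

Emit:
servo_tool(
  delta_pos=[
    [0.76,0.998,-0.025],
    [0.76,0.998,-0.025],
    [0.76,0.998,-0.025],
    [0.76,0.998,-0.025],
    [0.76,0.998,-0.025],
  ],
  dr=[
    [0,0,0.088],
    [0,0,0.088],
    [0,0,0.088],
    [0,0,0.088],
    [0,0,0.088],
  ],
)

```text
time_s: 2.22
ee_pos: [0.637, -0.0013, 0.199]
tool_rot: [-3.14, 0.001, 1.4]
ft_force: [-0.3, 0.2, -0.2]
opening: 0.092
gripper_force: 0.0
```

```bash
python3 - <<'E'
from h import *
o=bot.get_obs();print(o["time_s"],o["ee_pos"],o["tool_rot"],o["q"])
i=bot.camera_info("wrist");print(i)
cv2.imwrite("pics/w1.png",bot.camera("wrist")[:,:,::-1])
E
```

```text
2.225 [ 0.63697083 -0.00126148  0.19902105] [-3.14032707e+00  1.06663219e-03  1.39983813e+00] [-3.86064820e-03  3.86476581e-01  1.62032325e+00 -9.27494105e-04
  1.13621835e+00  1.67489328e-01]
{'vfov': 67.76101497414557, 'cx': 326.6348326012096, 'cy': 239.60219086916808, 'extrinsics': array([[ 0.98548837,  0.16240763,  0.04936017,  0.65045075],
       [-0.16973976,  0.94466171,  0.28071813,  0.07883786],
       [-0.00103789, -0.28502284,  0.95852016,  0.36961106],
       [ 0.        ,  0.        ,  0.        ,  1.        ]])}
```

View pics/w1.png

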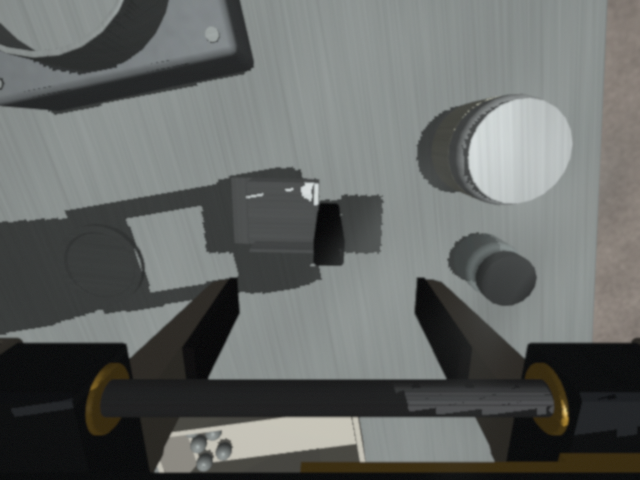

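The wrist view shows the handle between the fingers, at cols 316–345 with its top near row 249. The fingertips are centred at col 327.

```bash
python3 - <<'E'
from h import *
w=bot.camera_info("wrist")
print(onz("wrist",(330,249),.132),proj("wrist",(.638,.0006,.132)),tri(ray("wrist",(330.5,249)),ray("top",(334.4,204.4)),ray("scene",(307,240))))
a=cv2.imread("pics/w1.png");cv2.imwrite("pics/w1c.png",cv2.convertScaleAbs(cv2.resize(a[150:310,200:420],None,fx=3.5,fy=3.5,interpolation=2),alpha=2.2,beta=20))
E
```

```text
[0.6392 0.0018 0.132 ] [328.6 250.9] (array([6.380e-01, 4.000e-04, 1.287e-01]), [0.0014, 0.0011, 0.0005])
```

View pics/w1c.png

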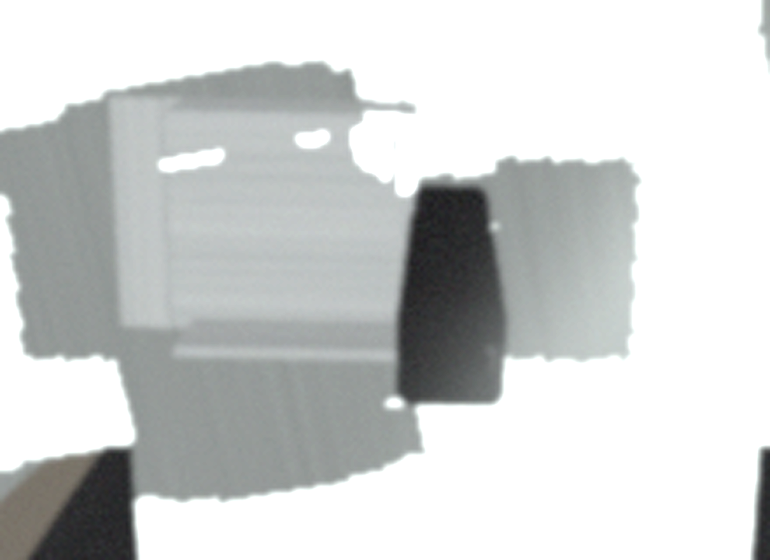

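Emit:
servo_tool(
  delta_pos=[
    [0.007,0.013,-0.35],
    [0.007,0.013,-0.71],
    [0.007,0.013,-0.71],
    [0.007,0.013,-0.71],
  ],
  dr=[
    [0,0,0],
    [0,0,0],
    [0,0,0],
    [0,0,0],
  ],
)

```text
time_s: 2.78
ee_pos: [0.6394, 0.0015, 0.095]
tool_rot: [3.14, -0.0, 1.399]
ft_force: [0.4, -0.1, 0.5]
opening: 0.092
gripper_force: 0.0
```

Emit:
servo_tool(
  delta_pos=[
    [0,0,0],
    [0,0,0],
    [0,0,0],
    [0,0,0],
    [0,0,0],
    [0,0,0],
    [0,0,0],
    [0,0,0],
  ],
  dr=[
    [0,0,0],
    [0,0,0],
    [0,0,0],
    [0,0,0],
    [0,0,0],
    [0,0,0],
    [0,0,0],
    [0,0,0],
  ],
  hand=1,
  squeeze=60,
)

```text
time_s: 3.78
ee_pos: [0.6385, 0.0027, 0.0929]
tool_rot: [-3.141, 0.0, 1.401]
ft_force: [0.6, 0.2, -1.1]
opening: 0.0211
gripper_force: 59.9
```

```bash
cat >> h.py <<'E'
from scipy.spatial.transform import Rotation as R
OFF=np.array([.050,.002,.093])   # TCP in scoop frame
cs=[onz("top",p,.043)[:2] for p in[(441.6,213.4),(486.9,213.4),(490.9,336.6),(443.75,336.6)]]
TC=np.mean(cs,0); _d=(cs[0]+cs[1]-cs[2]-cs[3]); TY=np.arctan2(_d[1],_d[0])
def scoop_R(yaw,pitch): return R.from_euler("z",yaw)*R.from_euler("y",pitch)
def tcp_for(lip,yaw,pitch):  # lip = world point of lip underside centre; scoop frame (-.05,0,0)
    return np.array(lip)+scoop_R(yaw,pitch).apply(OFF-np.array([-.05,0,0]))
def tray(x,y,z): return np.array([*(TC+np.array([[np.cos(TY),-np.sin(TY)],[np.sin(TY),np.cos(TY)]])@[x,y]),z])
def rel(poses,base=None,yaw0=None,pitch0=0):  # poses: (lip,yaw,pitch)
    o=bot.get_obs();b=o["ee_pos"] if base is None else np.array(base)
    if yaw0 is None: R0=R.from_euler("xyz",o["tool_rot"])*R.from_euler("xyz",[np.pi,0,np.pi/2]).inv()
    else: R0=scoop_R(yaw0,pitch0)
    for l,y,p in poses:
        t=tcp_for(l,y,p);rv=(scoop_R(y,p)*R0.inv()).as_rotvec()/np.pi
        print(t.round(4),((t-b)/.15).round(3).tolist(),rv.round(4).tolist())
E
python3 - <<'E'
from h import *
print(cs,TC,TY)
o=bot.get_obs();print(R.from_euler("xyz",o["tool_rot"]).as_matrix().round(3),o["ee_pos"])
R0=R.from_euler("xyz",o["tool_rot"])*R.from_euler("zyx",[np.pi/2,0,np.pi]).inv();print(R0.as_euler("zyx"))
for z in(.07,.02,.008): rel([(tray(-.012,0,z),TY,0)])
E
```

```text
[array([ 0.6296, -0.2144]), array([ 0.6284, -0.3044]), array([ 0.3872, -0.3019]), array([ 0.3885, -0.2102])] [ 0.508425 -0.257725] -0.013890875095318486
[[ 0.169  0.986 -0.   ]
 [ 0.986 -0.169 -0.   ]
 [-0.    -0.    -1.   ]] [0.63851072 0.00272039 0.09287252]
[ 2.97146587e+00  3.35445140e-04 -2.13880006e-05]
[ 0.5964 -0.2569  0.163 ] [-0.28, -1.731, 0.468] [0.0, -0.0001, 0.0497]
[ 0.5964 -0.2569  0.113 ] [-0.28, -1.731, 0.134] [0.0, -0.0001, 0.0497]
[ 0.5964 -0.2569  0.101 ] [-0.28, -1.731, 0.054] [0.0, -0.0001, 0.0497]
```

Emit:
servo_tool(
  delta_pos=[
    [0,0,0.25],
    [0,0,0.5],
    [-0.05,-0.3,0.5],
    [-0.1,-0.6,0.5],
    [-0.14,-0.86,0.5],
    [-0.14,-0.86,0.5],
  ],
  dr=[
    [0,0,0],
    [0,0,0],
    [0,0,0.01],
    [0,0,0.02],
    [0,0,0.025],
    [0,0,0.025],
  ],
)

```text
time_s: 4.53
ee_pos: [0.617, -0.1287, 0.1679]
tool_rot: [-3.141, 0.0, 1.476]
ft_force: [0.3, 1.6, -2.3]
opening: 0.0218
gripper_force: 59.9
```

Emit:
servo_tool(
  delta_pos=[
    [-0.05,-0.3,0],
    [-0.1,-0.6,0],
    [-0.14,-0.87,-0.03],
    [-0.14,-0.87,-0.03],
    [-0.14,-0.87,-0.03],
  ],
  dr=[
    [0,0,0.01],
    [0,0,0.02],
    [0,0,0.0247],
    [0,0,0.0247],
    [0,0,0.0247],
  ],
)

```text
time_s: 5.15
ee_pos: [0.5967, -0.2558, 0.1633]
tool_rot: [-3.141, -0.001, 1.556]
ft_force: [0.4, 0.0, -1.3]
opening: 0.0217
gripper_force: 59.9
```

```bash
python3 - <<'E'
from h import *
o=bot.get_obs();print(o["time_s"],o["ee_pos"],o["tool_rot"],o["opening"],o["ft_force"])
rel([(tray(-.012,0,.07),TY,0)])
a=bot.camera("top")[:,:,::-1];b=bot.camera("scene")[:,:,::-1]
cv2.imwrite("pics/a.png",np.hstack([cv2.resize(a[190:350,400:530],None,fx=3,fy=3,interpolation=2),cv2.resize(b[120:280,170:305],None,fx=3,fy=3,interpolation=2)]))
E
```

```text
5.15 [ 0.59672795 -0.25576554  0.16332026] [-3.14120925e+00 -8.00912088e-04  1.55639207e+00] 0.02167408833175453 [ 0.44816452  0.04842499 -1.29360814]
[ 0.5964 -0.2569  0.163 ] [-0.002, -0.008, -0.002] [-0.0003, -0.0001, 0.0002]
```

View pics/a.png

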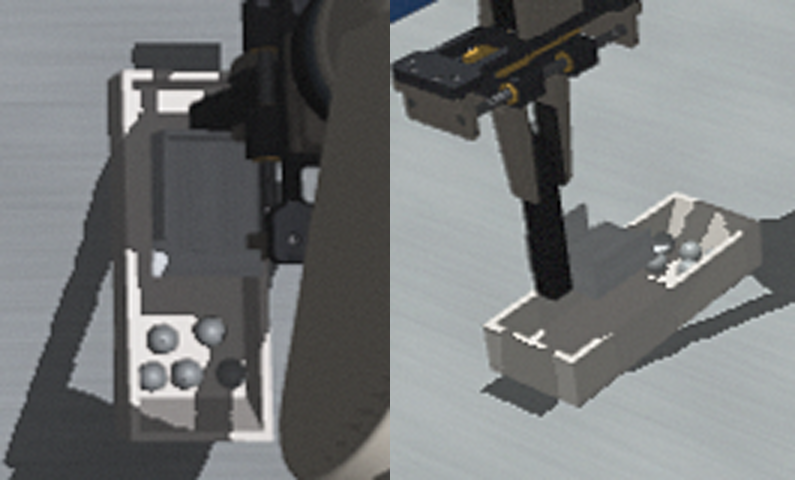

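The scoop hangs over the tray behind the balls, with lip corners at about top-px (449.7,281.7) and (488,282).

```bash
python3 - <<'E'
from h import *
for p in[(449.7,281.7),(488.1,282.3)]: print(onz("top",p,.07))
print(tray(-.012,0,.07))
for y in(.035,-.035):print(proj("top",tray(-.012,y,.07)))
for y in(.04,-.04):print(proj("top",tray(-.05,y,.043)))
E
```

```text
[ 0.4945 -0.2187  0.07  ]
[ 0.4924 -0.2919  0.07  ]
[ 0.49642616 -0.25755831  0.07      ]
[451.7 280.4]
[488.3 280.4]
[446. 300.]
[486.9 300. ]
```

Emit:
servo_tool(
  delta_pos=[
    [0,-0.012,-0.1],
    [0,-0.012,-0.25],
    [0,-0.012,-0.38],
    [0,-0.012,-0.4],
    [0,-0.012,-0.4],
    [0,-0.012,-0.4],
  ],
  dr=[
    [0,0,0],
    [0,0,0],
    [0,0,0],
    [0,0,0],
    [0,0,0],
    [0,0,0],
  ],
)

```text
time_s: 6.0
ee_pos: [0.5972, -0.2588, 0.1044]
tool_rot: [3.14, 0.001, 1.557]
ft_force: [-0.4, 0.2, -2.1]
opening: 0.0215
gripper_force: 59.9
```

Emit:
servo_tool(
  delta_pos=[
    [0,0,-0.007],
    [0,0,-0.014],
    [0,0,-0.014],
    [0,0,-0.014],
  ],
  dr=[
    [0,0,0],
    [0,0,0],
    [0,0,0],
    [0,0,0],
  ],
)

```text
time_s: 6.5
ee_pos: [0.5966, -0.2586, 0.1015]
tool_rot: [-3.142, -0.0, 1.557]
ft_force: [-0.4, -0.1, -2.2]
opening: 0.0216
gripper_force: 59.9
```

Emit:
servo_tool(
  delta_pos=[
    [0,0,-0.005],
    [0,0,-0.005],
    [0,0,-0.005],
  ],
  dr=[
    [0,0,0],
    [0,0,0],
    [0,0,0],
  ],
)

```text
time_s: 6.88
ee_pos: [0.5968, -0.2586, 0.1009]
tool_rot: [3.141, 0.0, 1.557]
ft_force: [-0.9, 0.6, 0.9]
opening: 0.0213
gripper_force: 59.9
```

Emit:
servo_tool(
  delta_pos=[
    [0,0,-0.004],
    [0,0,-0.004],
    [0,0,-0.004],
  ],
  dr=[
    [0,0,0],
    [0,0,0],
    [0,0,0],
  ],
)

```text
time_s: 7.25
ee_pos: [0.5968, -0.2587, 0.1009]
tool_rot: [3.141, 0.0, 1.557]
ft_force: [-2.3, 0.5, 5.5]
opening: 0.0219
gripper_force: 59.9
```

Emit:
servo_tool(
  delta_pos=[
    [-0.04,0.001,0],
    [-0.09,0.001,0],
    [-0.14,0.002,0],
    [-0.19,0.003,0],
    [-0.24,0.003,0],
    [-0.29,0.004,0],
    [-0.34,0.005,0],
    [-0.39,0.005,0],
    [-0.43,0.006,0],
    [-0.47,0.007,0],
    [-0.5,0.007,0],
    [-0.51,0.007,0],
  ],
  dr=[
    [0,0,0],
    [0,0,0],
    [0,0,0],
    [0,0,0],
    [0,0,0],
    [0,0,0],
    [0,0,0],
    [0,0,0],
    [0,0,0],
    [0,0,0],
    [0,0,0],
    [0,0,0],
  ],
)

```text
time_s: 8.75
ee_pos: [0.5216, -0.2582, 0.1012]
tool_rot: [3.138, 0.001, 1.556]
ft_force: [5.7, -0.7, 6.0]
opening: 0.0219
gripper_force: 59.9
```

Emit:
servo_tool(
  delta_pos=[
    [-0.007,0,0],
    [-0.013,0,0],
    [-0.013,0,0],
  ],
  dr=[
    [0,0,0],
    [0,0,0],
    [0,0,0],
  ],
)

```text
time_s: 9.12
ee_pos: [0.5197, -0.2582, 0.1012]
tool_rot: [3.138, 0.001, 1.557]
ft_force: [5.1, -0.7, 6.0]
opening: 0.0218
gripper_force: 59.9
```

Emit:
servo_tool(
  delta_pos=[
    [-0.007,0,0],
    [-0.014,0,0],
    [-0.02,0,0],
    [-0.02,0,0],
    [-0.02,0,0],
  ],
  dr=[
    [0,0,0],
    [0,0,0],
    [0,0,0],
    [0,0,0],
    [0,0,0],
  ],
)

```text
time_s: 9.75
ee_pos: [0.5168, -0.2582, 0.1011]
tool_rot: [3.138, 0.001, 1.557]
ft_force: [4.9, -0.3, 6.3]
opening: 0.0213
gripper_force: 59.9
```

```bash
python3 - <<'E'
from h import *
o=bot.get_obs();print(o["time_s"],o["ee_pos"],o["tool_rot"],o["ft_force"],o["wrist_torque"])
a=bot.camera("top")[:,:,::-1];b=bot.camera("scene")[:,:,::-1]
cv2.imwrite("pics/b.png",np.hstack([cv2.resize(a[230:350,420:520],None,fx=4,fy=4,interpolation=2),cv2.resize(b[150:270,200:300],None,fx=4,fy=4,interpolation=2)]))
E
```

```text
9.75 [ 0.51678682 -0.2582007   0.10114901] [3.13793911e+00 1.37629660e-03 1.55657046e+00] [ 4.86041874 -0.28731462  6.32708089] [ 0.04747511 -0.83396635 -0.04198017]
```

View pics/b.png

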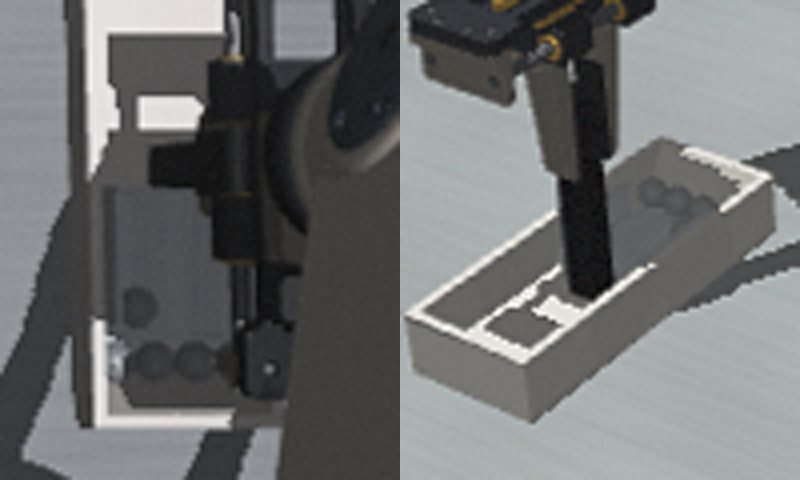

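The picture shows one ball well in the pan (crop 138,305) and four in a row against the slope (crop 110–235, 360). The lip is about 4 mm short of the foot.

Emit:
servo_tool(
  delta_pos=[
    [-0.007,0,0],
    [-0.014,0,0],
    [-0.02,0,0],
    [-0.02,0,0],
  ],
  dr=[
    [0,0,0],
    [0,0,0],
    [0,0,0],
    [0,0,0],
  ],
)

```text
time_s: 10.35
ee_pos: [0.5148, -0.2583, 0.1014]
tool_rot: [3.136, 0.002, 1.556]
ft_force: [7.3, 0.7, 5.3]
opening: 0.0213
gripper_force: 59.9
```

Emit:
servo_tool(
  delta_pos=[
    [-0.007,0,0],
    [-0.011,0,0],
    [-0.011,0,0],
  ],
  dr=[
    [0,0,0],
    [0,0,0],
    [0,0,0],
  ],
)

```text
time_s: 10.72
ee_pos: [0.5143, -0.2583, 0.1017]
tool_rot: [3.134, 0.002, 1.556]
ft_force: [10.0, 2.1, 4.1]
opening: 0.0219
gripper_force: 60.0
```

```bash
python3 - <<'E'
from h import *
import h as H
H.OFF=np.array([.050,.0,.0929])
x0,y0=.4143,-.2583+.1*np.sin(-.0139)*-1
lip0=np.array([.4143,-.2569,.008]);b=tcp_for(lip0,-.0139,0);print(b)
P=[]
for h in[1.5,3,5,7.5,10,13,16,19,22,25,28,31]:
    p=np.arcsin(max(h-.7,0)/111)
    P.append((lip0+np.array([-.554*h/1000,0,h/1000]),-.0139,p))
rel(P,b,-.0139,0)
print("second, from last")
b2=tcp_for(*P[-1])
Q=[(lip0+np.array([-.0185,0,z]),-.0139,np.radians(a)) for z,a in[(.034,18),(.038,20),(.044,22),(.052,23),(.065,24),(.08,24),(.1,24),(.12,24)]]
rel(Q,b2,-.0139,P[-1][2])
E
```

```text
[ 0.51429034 -0.25828996  0.1009    ]
[ 0.5141 -0.2583  0.1017] [-0.001, -0.0, 0.005] [0.0, 0.0023, 0.0]
[ 0.5145 -0.2583  0.1018] [0.002, -0.0, 0.006] [0.0001, 0.0066, 0.0]
[ 0.515  -0.2583  0.102 ] [0.005, -0.0, 0.007] [0.0002, 0.0123, -0.0]
[ 0.5156 -0.2584  0.1021] [0.009, -0.001, 0.008] [0.0003, 0.0195, 0.0]
[ 0.5162 -0.2584  0.1022] [0.013, -0.001, 0.009] [0.0004, 0.0267, 0.0]
[ 0.5168 -0.2584  0.1022] [0.017, -0.001, 0.009] [0.0005, 0.0353, 0.0]
[ 0.5173 -0.2585  0.1022] [0.02, -0.001, 0.009] [0.0006, 0.044, 0.0]
[ 0.5177 -0.2585  0.1021] [0.023, -0.001, 0.008] [0.0007, 0.0527, -0.0]
[ 0.5181 -0.2585  0.102 ] [0.025, -0.001, 0.007] [0.0009, 0.0615, 0.0]
[ 0.5184 -0.2585  0.1018] [0.027, -0.002, 0.006] [0.001, 0.0702, -0.0]
[ 0.5186 -0.2586  0.1015] [0.028, -0.002, 0.004] [0.0011, 0.0791, 0.0]
[ 0.5187 -0.2586  0.1011] [0.029, -0.002, 0.001] [0.0012, 0.088, 0.0]
second, from last
[ 0.5196 -0.2586  0.0995] [0.006, -0.0, -0.011] [0.0002, 0.012, -0.0]
[ 0.5215 -0.2586  0.0991] [0.019, -0.0, -0.013] [0.0003, 0.0231, -0.0]
[ 0.5233 -0.2587  0.1007] [0.031, -0.001, -0.003] [0.0005, 0.0342, 0.0]
[ 0.5241 -0.2587  0.1064] [0.036, -0.001, 0.036] [0.0006, 0.0398, 0.0]
[ 0.5249 -0.2587  0.1172] [0.042, -0.001, 0.107] [0.0006, 0.0453, 0.0]
[ 0.5249 -0.2587  0.1322] [0.042, -0.001, 0.207] [0.0006, 0.0453, 0.0]
[ 0.5249 -0.2587  0.1522] [0.042, -0.001, 0.341] [0.0006, 0.0453, 0.0]
[ 0.5249 -0.2587  0.1722] [0.042, -0.001, 0.474] [0.0006, 0.0453, 0.0]
```

Emit:
servo_tool(
  delta_pos=[
    [0.004,0,0.01],
    [0.008,0,0.014],
    [0.012,0,0.015],
    [0.016,-0.001,0.016],
    [0.02,-0.001,0.017],
    [0.024,-0.001,0.018],
    [0.027,-0.001,0.018],
    [0.03,-0.001,0.018],
    [0.032,-0.001,0.017],
    [0.034,-0.002,0.016],
    [0.035,-0.002,0.014],
    [0.036,-0.002,0.012],
  ],
  dr=[
    [0,0.003,0],
    [0,0.0066,0],
    [0,0.0123,0],
    [0,0.0195,0],
    [0,0.0267,0],
    [0,0.0353,0],
    [0,0.044,0],
    [0,0.0527,0],
    [0,0.0615,0],
    [0,0.0702,0],
    [0,0.079,0],
    [0,0.088,0],
  ],
)

```text
time_s: 12.22
ee_pos: [0.5192, -0.2583, 0.102]
tool_rot: [-2.872, 0.005, 1.558]
ft_force: [9.4, -0.2, -2.6]
opening: 0.0212
gripper_force: 60.0
```

Emit:
servo_tool(
  delta_pos=[
    [0.006,0,0.002],
    [0.019,0,0.014],
    [0.031,0,0.028],
    [0.036,0,0.06],
    [0.042,0,0.13],
    [0.042,0,0.21],
    [0.042,0,0.3],
    [0.042,0,0.38],
    [0.042,0,0.45],
    [0.042,0,0.5],
    [0.042,0,0.5],
    [0.042,0,0.5],
  ],
  dr=[
    [0,0.012,0],
    [0,0.023,0],
    [0,0.034,0],
    [0,0.04,0],
    [0,0.045,0],
    [0,0.045,0],
    [0,0.045,0],
    [0,0.045,0],
    [0,0.045,0],
    [0,0.045,0],
    [0,0.045,0],
    [0,0.045,0],
  ],
)

```text
time_s: 13.72
ee_pos: [0.522, -0.2578, 0.1766]
tool_rot: [-2.723, 0.005, 1.558]
ft_force: [-0.5, 0.7, -3.9]
opening: 0.0218
gripper_force: 59.9
```

```bash
python3 - <<'E'
from h import *
o=bot.get_obs();print(o["time_s"],o["ee_pos"],o["tool_rot"],o["ft_force"],o["wrist_torque"])
a=bot.camera("top")[:,:,::-1];b=bot.camera("scene")[:,:,::-1]
cv2.imwrite("pics/c.png",np.hstack([cv2.resize(a[230:350,420:520],None,fx=4,fy=4,interpolation=2),cv2.resize(b[130:250,200:300],None,fx=4,fy=4,interpolation=2)]))
E
```

```text
13.725 [ 0.52201146 -0.25775695  0.17658826] [-2.72325833  0.00546727  1.5579563 ] [-0.54814828  0.73847562 -3.85063954] [-0.01913302 -0.74589046 -0.01370721]
```

View pics/c.png

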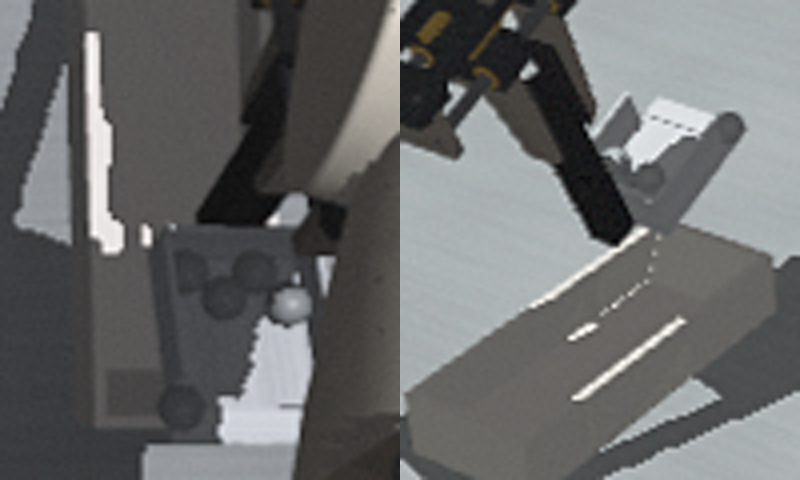

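Four balls sit at the back of the pan (crop 190–290, 270–305). The fifth is caught in front of the left wall at the lip corner (180,407), so I'll roll the scoop left side up to bring it in.

Emit:
servo_tool(
  delta_pos=[
    [0,0,0.02],
    [0,0,0.04],
    [0,0,0.06],
    [0,0,0.08],
    [0,0,0.1],
    [0,0,0.1],
    [0,0,0.1],
    [0,0,0.1],
    [0,0,0.1],
    [0,0,0.1],
    [0,0,0.1],
    [0,0,0.1],
  ],
  dr=[
    [0.008,0,0],
    [0.017,0,0],
    [0.027,0,0],
    [0.037,0,0],
    [0.047,0,0],
    [0.056,0,0],
    [0.065,0,0],
    [0.072,0,0],
    [0.072,0,0],
    [0.072,0,0],
    [0.072,0,0],
    [0.072,0,0],
  ],
)

```text
time_s: 15.32
ee_pos: [0.5223, -0.2577, 0.192]
tool_rot: [-2.721, -0.22, 1.558]
ft_force: [0.0, 1.1, -2.2]
opening: 0.0215
gripper_force: 59.9
```

```bash
python3 - <<'E'
from h import *
o=bot.get_obs();print(o["time_s"],o["ee_pos"],o["tool_rot"],o["ft_force"],o["wrist_torque"])
a=bot.camera("top")[:,:,::-1];b=bot.camera("scene")[:,:,::-1]
cv2.imwrite("pics/d.png",np.hstack([cv2.resize(a[230:350,420:520],None,fx=4,fy=4,interpolation=2),cv2.resize(b[130:250,200:300],None,fx=4,fy=4,interpolation=2)]))
E
```

```text
15.325 [ 0.52232558 -0.2576813   0.19202666] [-2.72099731 -0.22032228  1.55806205] [ 0.00392367  1.12180608 -2.23830629] [-0.2586166  -0.72890989  0.00194211]
```

View pics/d.png

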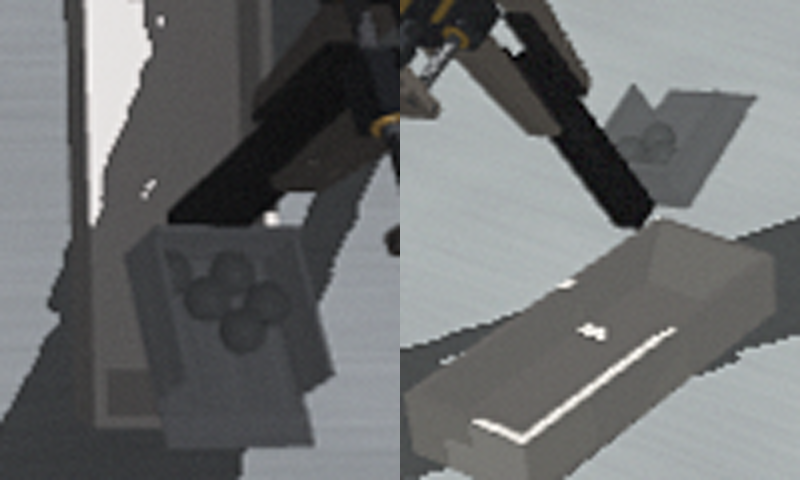

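All five balls are now in the pan. Next I'll unroll, raise and carry it to the basin.

Emit:
servo_tool(
  delta_pos=[
    [0,0,0.03],
    [0,0,0.08],
    [0,0,0.15],
    [0,0,0.22],
    [0,0,0.3],
    [0,0,0.38],
    [0,0,0.44],
    [0,0.01,0.48],
    [0,0.04,0.5],
    [0.02,0.09,0.5],
    [0.05,0.16,0.5],
    [0.09,0.25,0.5],
  ],
  dr=[
    [-0.004,0,0],
    [-0.014,0,0],
    [-0.026,0,0],
    [-0.038,0,0],
    [-0.05,0,0],
    [-0.062,0,0],
    [-0.07,0,0],
    [-0.072,0,0],
    [-0.072,0,0],
    [-0.072,0,0],
    [-0.072,0,0],
    [-0.072,0,0],
  ],
)

```text
time_s: 16.92
ee_pos: [0.536, -0.2195, 0.2666]
tool_rot: [-2.723, 0.005, 1.558]
ft_force: [0.8, -0.5, -3.1]
opening: 0.0217
gripper_force: 59.9
```

Emit:
servo_tool(
  delta_pos=[
    [0.04,0.14,0],
    [0.08,0.28,0],
    [0.12,0.42,0],
    [0.16,0.56,0],
    [0.2,0.7,0],
    [0.24,0.84,0],
    [0.28,0.98,0],
  ],
  dr=[
    [0,0,0],
    [0,0,0],
    [0,0,0],
    [0,0,0],
    [0,0,0],
    [0,0,0],
    [0,0,0],
  ],
)

```text
time_s: 17.8
ee_pos: [0.5781, -0.072, 0.2669]
tool_rot: [-2.724, 0.006, 1.558]
ft_force: [-0.1, 0.1, -3.4]
opening: 0.0215
gripper_force: 59.9
```

Emit:
servo_tool(
  delta_pos=[
    [0.04,0.14,0],
    [0.08,0.28,0],
    [0.12,0.42,0],
    [0.16,0.56,0],
    [0.2,0.7,0],
    [0.24,0.84,0],
    [0.28,0.98,0],
  ],
  dr=[
    [0,0,0],
    [0,0,0],
    [0,0,0],
    [0,0,0],
    [0,0,0],
    [0,0,0],
    [0,0,0],
  ],
)

```text
time_s: 18.68
ee_pos: [0.6201, 0.075, 0.2669]
tool_rot: [-2.724, 0.006, 1.558]
ft_force: [-0.0, -0.2, -3.2]
opening: 0.0217
gripper_force: 59.9
```

Emit:
servo_tool(
  delta_pos=[
    [0.02,0.14,0],
    [0.04,0.28,0],
    [0.05,0.42,0],
    [0.06,0.56,0],
    [0.06,0.7,0],
    [0.06,0.82,0],
    [0.06,0.91,0],
    [0.06,0.95,0],
    [0.06,0.97,0],
    [0.06,0.97,0],
    [0.06,0.97,0],
  ],
  dr=[
    [0,0,0],
    [0,0,0],
    [0,0,0],
    [0,0,0],
    [0,0,0],
    [0,0,0],
    [0,0,0],
    [0,0,0],
    [0,0,0],
    [0,0,0],
    [0,0,0],
  ],
)

```text
time_s: 20.05
ee_pos: [0.6288, 0.2186, 0.267]
tool_rot: [-2.724, 0.006, 1.557]
ft_force: [-0.3, -0.1, -3.1]
opening: 0.0216
gripper_force: 59.9
```

```bash
python3 - <<'E'
from h import *
import h as H
H.OFF=np.array([.050,.0,.0929])
o=bot.get_obs();print(o["time_s"],o["ee_pos"],o["tool_rot"],o["ft_force"],o["q"])
Q=[]
for a,z in[(24,.19),(18,.18),(12,.165),(7,.152),(3,.143),(0,.138),(-4,.133),(-8,.128),(-12,.122),(-16,.118),(-20,.113),(-24,.11),(-28,.108),(-32,.108),(-36,.108),(-40,.108)]:
    Q.append(((.5,.2205,z),-.0139,np.radians(a)))
rel(Q[:4]); b=tcp_for(*Q[3]);print('2');rel(Q[4:],b,-.0139,Q[3][2])
E
```

```text
20.05 [0.62882865 0.21864543 0.26695984] [-2.72380049  0.00585969  1.55742808] [-0.30433331 -0.07502791 -3.09263373] [0.27319641 0.62665386 1.15088048 0.11192241 1.76683144 0.28719491]
[0.6291 0.2187 0.2342] [0.002, 0.0, -0.218] [0.0019, 0.0003, -0.0002]
[0.6238 0.2188 0.2375] [-0.034, 0.001, -0.197] [0.0014, -0.033, -0.0001]
[0.6171 0.2189 0.2351] [-0.078, 0.002, -0.213] [0.001, -0.0663, 0.0]
[0.6106 0.219  0.232 ] [-0.122, 0.002, -0.233] [0.0006, -0.0941, 0.0001]
2
[0.6047 0.219  0.2305] [-0.039, 0.001, -0.01] [-0.0003, -0.0222, 0.0]
[0.6    0.2191 0.2309] [-0.071, 0.001, -0.007] [-0.0005, -0.0389, 0.0]
[0.5933 0.2192 0.2326] [-0.115, 0.002, 0.004] [-0.0008, -0.0611, 0.0]
[0.5861 0.2193 0.2339] [-0.163, 0.002, 0.013] [-0.0012, -0.0833, -0.0]
[0.5785 0.2194 0.2337] [-0.214, 0.003, 0.011] [-0.0015, -0.1055, 0.0]
[0.5705 0.2195 0.2349] [-0.267, 0.004, 0.019] [-0.0018, -0.1278, 0.0]
[0.5622 0.2196 0.2345] [-0.323, 0.004, 0.017] [-0.0021, -0.15, 0.0]
[0.5536 0.2198 0.2355] [-0.38, 0.005, 0.023] [-0.0024, -0.1722, -0.0]
[0.5447 0.2199 0.237 ] [-0.439, 0.006, 0.033] [-0.0027, -0.1944, 0.0]
[0.5356 0.22   0.2398] [-0.5, 0.007, 0.052] [-0.003, -0.2166, 0.0]
[0.5263 0.2201 0.2419] [-0.562, 0.008, 0.066] [-0.0033, -0.2389, 0.0]
[0.5169 0.2203 0.2434] [-0.625, 0.009, 0.076] [-0.0036, -0.2611, 0.0]
```

Emit:
servo_tool(
  delta_pos=[
    [-0.01,0,-0.05],
    [-0.034,0,-0.12],
    [-0.055,0.001,-0.18],
    [-0.078,0.002,-0.213],
    [-0.1,0.002,-0.225],
    [-0.122,0.002,-0.233],
    [-0.122,0.002,-0.233],
  ],
  dr=[
    [0,-0.015,0],
    [0,-0.033,0],
    [0,-0.05,0],
    [0,-0.066,0],
    [0,-0.08,0],
    [0,-0.094,0],
    [0,-0.094,0],
  ],
)

```text
time_s: 20.92
ee_pos: [0.6096, 0.2191, 0.2325]
tool_rot: [-3.019, 0.002, 1.557]
ft_force: [1.0, -1.1, -3.6]
opening: 0.0216
gripper_force: 59.9
```

Emit:
servo_tool(
  delta_pos=[
    [-0.039,0.001,-0.01],
    [-0.071,0.001,-0.007],
    [-0.115,0.002,0.004],
    [-0.163,0.002,0.013],
    [-0.214,0.003,0.011],
    [-0.267,0.004,0.019],
    [-0.323,0.004,0.017],
    [-0.38,0.005,0.023],
    [-0.439,0.006,0.033],
    [-0.5,0.007,0.052],
    [-0.562,0.008,0.066],
    [-0.625,0.009,0.076],
  ],
  dr=[
    [0,-0.022,0],
    [0,-0.039,0],
    [-0.001,-0.061,0],
    [-0.001,-0.083,0],
    [-0.001,-0.105,0],
    [-0.002,-0.128,0],
    [-0.002,-0.15,0],
    [-0.002,-0.172,0],
    [-0.003,-0.194,0],
    [-0.003,-0.217,0],
    [-0.003,-0.239,0],
    [-0.004,-0.261,0],
  ],
)

```text
time_s: 22.42
ee_pos: [0.5171, 0.2204, 0.2441]
tool_rot: [2.441, 0.002, 1.553]
ft_force: [-1.0, -1.0, -1.0]
opening: 0.0217
gripper_force: 59.9
```

Emit:
servo_tool(
  delta_pos=[
    [0,0,0],
    [0,0,0],
    [0,0,0],
    [0,0,0],
    [0,0,0],
    [0,0,0],
    [0,0,0],
    [0,0,0],
  ],
  dr=[
    [0,0,0],
    [0,0,0],
    [0,0,0],
    [0,0,0],
    [0,0,0],
    [0,0,0],
    [0,0,0],
    [0,0,0],
  ],
)

```text
time_s: 23.42
ee_pos: [0.5167, 0.2208, 0.2434]
tool_rot: [2.444, 0.002, 1.555]
ft_force: [-0.6, -0.4, -1.5]
opening: 0.0218
gripper_force: 59.9
```

```bash
python3 - <<'E'
from h import *
o=bot.get_obs();print(o["time_s"],o["ee_pos"],o["tool_rot"],o["ft_force"],o["wrist_torque"])
a=bot.camera("top")[:,:,::-1];cv2.imwrite("pics/e_top.png",a)
b=bot.camera("scene")[:,:,::-1];cv2.imwrite("pics/e_sc.png",b)
E
```

```text
23.425 [0.51666665 0.22078951 0.24335406] [2.44411412e+00 2.27108345e-03 1.55520865e+00] [-0.57008092 -0.4418677  -1.46039227] [ 0.01762746  0.46582002 -0.01415141]
```

Emit:
servo_tool(
  delta_pos=[
    [0,0,0.15],
    [0,0,0.3],
    [0.1,0,0.4],
    [0.2,-0.05,0.4],
    [0.3,-0.2,0.4],
    [0.45,-0.45,0.4],
    [0.45,-0.7,0.4],
    [0.45,-0.9,0.4],
  ],
  dr=[
    [0,0.01,0],
    [0,0.04,0],
    [0,0.08,0],
    [0,0.12,0],
    [0,0.16,0],
    [0,0.2,0],
    [0,0.222,0],
    [0,0.222,0],
  ],
)

```text
time_s: 24.52
ee_pos: [0.5853, 0.084, 0.3026]
tool_rot: [-3.14, 0.012, 1.559]
ft_force: [-0.4, -0.1, -1.5]
opening: 0.0213
gripper_force: 59.9
```

Emit:
servo_tool(
  delta_pos=[
    [0.1,-0.2,-0.2],
    [0.2,-0.4,-0.5],
    [0.4,-0.57,-0.8],
    [0.43,-0.57,-0.95],
    [0.43,-0.57,-0.97],
    [0.43,-0.57,-0.97],
  ],
  dr=[
    [0,0,0],
    [0,0,0],
    [0,0,0],
    [0,0,0],
    [0,0,0],
    [0,0,0],
  ],
)

```text
time_s: 25.28
ee_pos: [0.6489, 0.0006, 0.1586]
tool_rot: [3.141, 0.012, 1.561]
ft_force: [-0.7, 0.2, -2.2]
opening: 0.0219
gripper_force: 59.9
```

```bash
python3 - <<'E'
from h import *
o=bot.get_obs();print(o["time_s"],o["ee_pos"],o["tool_rot"],o["ft_force"],o["wrist_torque"])
a=bot.camera("top")[:,:,::-1];b=bot.camera("scene")[:,:,::-1];cv2.imwrite("pics/f_sc.png",b)
A=cv2.resize(a[180:360,110:370],None,fx=3,fy=3,interpolation=2);
c=cv2.resize(a[240:335,165:260],None,fx=3,fy=3,interpolation=2);d=cv2.resize(b[195:325,285:405],(285,285),interpolation=2);d2=cv2.resize(a[210:350,430:500],(200,285))
cv2.imwrite("pics/f.png",np.hstack([c,d,d2]))
E
```

```text
25.275 [6.48863113e-01 5.79554767e-04 1.58574638e-01] [3.14090362 0.01176554 1.56064286] [-0.65789618  0.17190352 -2.24241933] [-0.04873665 -0.13670185  0.02360599]
```

View pics/f.png

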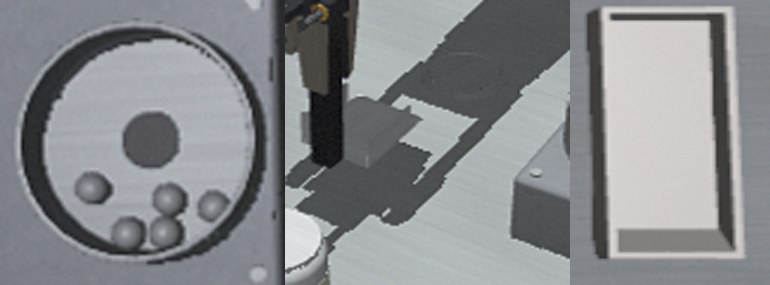

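All five balls are in the basin and the tray is empty. Next I'll stand the scoop down.

Emit:
servo_tool(
  delta_pos=[
    [0,0,-0.15],
    [0,0,-0.3],
    [0,0,-0.39],
    [0,0,-0.415],
    [0,0,-0.415],
  ],
  dr=[
    [0.002,0,0],
    [0.0037,0,0],
    [0.0037,0,0],
    [0.0037,0,0],
    [0.0037,0,0],
  ],
)

```text
time_s: 26.0
ee_pos: [0.6491, 0.0005, 0.0963]
tool_rot: [3.141, 0.0, 1.56]
ft_force: [-0.5, 0.4, -1.4]
opening: 0.0218
gripper_force: 59.9
```

Emit:
servo_tool(
  delta_pos=[
    [0,0,-0.007],
    [0,0,-0.014],
    [0,0,-0.014],
    [0,0,-0.014],
  ],
  dr=[
    [0,0,0],
    [0,0,0],
    [0,0,0],
    [0,0,0],
  ],
)

```text
time_s: 26.5
ee_pos: [0.6487, 0.0003, 0.0936]
tool_rot: [3.141, 0.0, 1.56]
ft_force: [0.2, 0.5, -1.0]
opening: 0.0213
gripper_force: 59.9
```

Light contact is close. I'll lower another 0.8 mm, release, then rise.

Emit:
servo_tool(
  delta_pos=[
    [0,0,-0.006],
    [0,0,-0.006],
    [0,0,-0.006],
  ],
  dr=[
    [0,0,0],
    [0,0,0],
    [0,0,0],
  ],
)

```text
time_s: 26.88
ee_pos: [0.6488, 0.0003, 0.0929]
tool_rot: [3.141, 0.0, 1.56]
ft_force: [0.2, -0.9, 2.3]
opening: 0.0217
gripper_force: 59.9
```

Emit:
servo_tool(
  delta_pos=[
    [0,0,0],
    [0,0,0],
    [0,0,0],
    [0,0,0],
    [0,0,0],
    [0,0,0],
    [0,0,0],
  ],
  dr=[
    [0,0,0],
    [0,0,0],
    [0,0,0],
    [0,0,0],
    [0,0,0],
    [0,0,0],
    [0,0,0],
  ],
  hand=-1,
)

```text
time_s: 27.75
ee_pos: [0.6487, 0.0003, 0.0926]
tool_rot: [3.142, 0.0, 1.56]
ft_force: [-0.3, 0.8, 1.0]
opening: 0.0896
gripper_force: 0.0
```

Emit:
servo_tool(
  delta_pos=[
    [0,0,0.1],
    [0,0,0.3],
    [0,0,0.6],
    [0,0,0.9],
    [0,0,0.9],
  ],
  dr=[
    [0,0,0],
    [0,0,0],
    [0,0,0],
    [0,0,0],
    [0,0,0],
  ],
)

```text
time_s: 28.38
ee_pos: [0.6512, 0.0003, 0.2331]
tool_rot: [3.133, -0.0, 1.56]
ft_force: [0.0, 0.4, -0.1]
opening: 0.0917
gripper_force: 0.0
```

```bash
python3 - <<'E'
from h import *
o=bot.get_obs();print(o["time_s"],o["ee_pos"],o["q"])
a=cv2.cvtColor(bot.camera("top"),cv2.COLOR_RGB2GRAY);b=cv2.cvtColor(bot.camera("scene"),cv2.COLOR_RGB2GRAY)
def blobs(g,r,t):
    y0,y1,x0,x1=r;n,l,s,c=cv2.connectedComponentsWithStats((g[y0:y1,x0:x1]<t).astype(np.uint8))
    return [(s[k].tolist(),(c[k]+[x0,y0]).round(1)) for k in range(1,n) if s[k][4]>30]
for t in(25,35,45):print(t,blobs(a,(285,320,110,170),t),blobs(b,(235,275,490,530),t))
E
```

```text
28.375 [6.51217182e-01 3.04735064e-04 2.33082319e-01] [-1.79596106e-03  3.73194912e-01  1.56133514e+00 -7.67722216e-05
  1.19887492e+00  8.78727887e-03]
25 [] []
35 [([12, 8, 23, 20, 352], array([133.2, 302.1]))] []
45 [([12, 7, 27, 23, 377], array([133.7, 302.3]))] []
```

Emit:
servo_tool(
  delta_pos=[
    [-0.1,0.2,0],
    [-0.2,0.4,0],
    [-0.3,0.6,0],
    [-0.4,0.8,0],
    [-0.4,0.8,0],
  ],
  dr=[
    [0,0,-0.04],
    [0,0,-0.08],
    [0,0,-0.12],
    [0,0,-0.16],
    [0,0,-0.17],
  ],
  hand=1,
  squeeze=20,
)

```text
time_s: 29.1
ee_pos: [0.587, 0.1217, 0.2263]
tool_rot: [-3.139, 0.002, 1.027]
ft_force: [0.3, -0.2, -0.7]
opening: 0.0442
gripper_force: 0.0
```

Emit:
servo_tool(
  delta_pos=[
    [-0.1,0.2,0],
    [-0.2,0.4,0],
    [-0.3,0.6,0],
    [-0.4,0.8,0],
    [-0.4,0.8,0],
  ],
  dr=[
    [0,0,-0.04],
    [0,0,-0.08],
    [0,0,-0.12],
    [0,0,-0.16],
    [0,0,-0.17],
  ],
)

```text
time_s: 29.72
ee_pos: [0.528, 0.2409, 0.2268]
tool_rot: [-3.141, 0.002, 0.493]
ft_force: [-0.2, -1.1, -0.1]
opening: 0.0003
gripper_force: 0.0
```

Emit:
servo_tool(
  delta_pos=[
    [-0.1,0.2,0],
    [-0.2,0.4,0],
    [-0.3,0.6,-0.1],
    [-0.4,0.76,-0.25],
    [-0.41,0.76,-0.35],
    [-0.41,0.76,-0.35],
  ],
  dr=[
    [0,0,-0.04],
    [0,0,-0.08],
    [0,0,-0.12],
    [0,0,-0.157],
    [0,0,-0.157],
    [0,0,-0.157],
  ],
)

```text
time_s: 30.48
ee_pos: [0.4672, 0.3525, 0.1737]
tool_rot: [3.139, 0.002, 0.001]
ft_force: [-0.7, -0.2, -0.2]
opening: 0.0001
gripper_force: 0.0
```

```bash
python3 - <<'E'
from h import *
o=bot.get_obs();print(o["time_s"],o["ee_pos"],o["tool_rot"],o["q"],o["ft_force"],o["opening"])
a=cv2.imread("pics/f_sc.png",0)
print(onz("top",(133.2,302.1),.143))
E
```

```text
30.475 [0.46719731 0.35254755 0.17368362] [3.13926157e+00 2.09167687e-03 1.49413865e-03] [ 6.44252296e-01  3.35759368e-01  1.75734549e+00 -7.05076475e-04
  1.05155944e+00  2.21390286e+00] [-0.68281674 -0.23669222 -0.1773416 ] 9.040864040723022e-05
[0.4669 0.3545 0.143 ]
```

Emit:
servo_tool(
  delta_pos=[
    [0.018,0.015,-0.06],
    [0.018,0.015,-0.11],
    [0.018,0.015,-0.125],
    [0.018,0.015,-0.125],
  ],
  dr=[
    [0,0,0],
    [0,0,0],
    [0,0,0],
    [0,0,0],
  ],
)

```text
time_s: 30.98
ee_pos: [0.4699, 0.3564, 0.1563]
tool_rot: [3.141, 0.0, -0.001]
ft_force: [0.2, 0.6, -0.3]
opening: 0.0005
gripper_force: 0.0
```

Emit:
servo_tool(
  delta_pos=[
    [0,0,-0.014],
    [0,0,-0.027],
    [0,0,-0.027],
  ],
  dr=[
    [0,0,0],
    [0,0,0],
    [0,0,0],
  ],
)

```text
time_s: 31.35
ee_pos: [0.4698, 0.3565, 0.1522]
tool_rot: [3.141, 0.0, -0.001]
ft_force: [0.2, 1.1, -0.5]
opening: 0.0003
gripper_force: 0.0
```

Emit:
servo_tool(
  delta_pos=[
    [0,0,-0.014],
    [0,0,-0.02],
    [0,0,-0.02],
  ],
  dr=[
    [0,0,0],
    [0,0,0],
    [0,0,0],
  ],
)

```text
time_s: 31.72
ee_pos: [0.47, 0.3567, 0.1495]
tool_rot: [-3.141, -0.0, -0.001]
ft_force: [-0.7, 1.1, 2.9]
opening: 0.0005
gripper_force: 1.2
```

Emit:
servo_tool(
  delta_pos=[
    [0,0,-0.014],
    [0,0,-0.02],
    [0,0,-0.02],
  ],
  dr=[
    [0,0,0],
    [0,0,0],
    [0,0,0],
  ],
)

```text
time_s: 32.1
ee_pos: [0.4699, 0.3567, 0.1463]
tool_rot: [-3.141, 0.0, -0.001]
ft_force: [-0.6, 0.8, 3.0]
opening: 0.0006
gripper_force: 1.4
```

Emit:
servo_tool(
  delta_pos=[
    [0,0,-0.03],
    [0,0,-0.06],
    [0,0,-0.09],
    [0,0,-0.12],
    [0,0,-0.145],
    [0,0,-0.16],
    [0,0,-0.17],
    [0,0,-0.17],
    [0,0,-0.17],
  ],
  dr=[
    [0,0,0],
    [0,0,0],
    [0,0,0],
    [0,0,0],
    [0,0,0],
    [0,0,0],
    [0,0,0],
    [0,0,0],
    [0,0,0],
  ],
)

```text
time_s: 33.22
ee_pos: [0.4691, 0.3564, 0.1207]
tool_rot: [3.141, 0.002, -0.001]
ft_force: [-4.5, 0.0, 8.7]
opening: 0.0005
gripper_force: 3.8
```

```bash
python3 - <<'E'
from h import *
F=[]
for k in range(6):
    b=bot.camera("scene");o=bot.get_obs();F.append(o["ft_force"])
print(o["time_s"],o["ee_pos"],np.mean(F,0))
g=cv2.cvtColor(b,cv2.COLOR_RGB2GRAY);g0=cv2.imread("pics/scene0.png",0)
print("half pad proj",proj("scene",(.460,.3555,.1205)),"rest",proj("scene",(.468,.3555,.1445)))
print(g[250:275:2,490:530:2])
a=cv2.cvtColor(bot.camera("top"),cv2.COLOR_RGB2GRAY)
def dark(g,r,t):
    y0,y1,x0,x1=r;m=(g[y0:y1,x0:x1]<t);ys,xs=np.nonzero(m);return len(xs),xs.mean()+x0,ys.mean()+y0,xs.min()+x0,xs.max()+x0,ys.min()+y0,ys.max()+y0
print("scoop handle",dark(a,(180,240,310,350),40), proj("top",(.6487,.0003,.132)),proj("top",(.6487,.0003,.1)))
E
```

```text
33.525 [0.46910663 0.35644192 0.12074019] [-4.59080871 -0.03410992  8.47866749]
half pad proj [510.7 255.2] rest [511.9 247.5]
[[161 113  77  78  77  75  74  70  71  45  23  28  69  69  68  90 175 172
  171 174]
 [ 66  66  69  70  65 181  40  71  70  42  26  37  71  71  68 165 178 175
  168 173]
 [ 70  66  69  67  69  30  52  69  69  28  29  55  71  68  64 171 170 170
  176 175]
 [ 66  69  66  68  60  17  70  71  71  29  27  66  71  70  29 175 172 171
  170 172]
 [ 68  70  70  66  53  19  43  72  51  31  23  71  68  70  17 168 173 171
  169 173]
 [ 69  68  69  71  70  23  23  65  42  27  39  71  71  42  24  63  60 132
  175 171]
 [ 70  70  68  70  68  69  49  27  24  25  55  69  53  15  44  70  72  79
   75  58]
 [ 67  67  70  66  64  79  79  77  73  49  30  20  24  31  67  67  68  81
   82  66]
 [ 70  68  66  66 150 190 171 189  94  76  84  40  47  68  69  70  69  68
   68  68]
 [ 69  68  67  65 180 178 179 177 113  92  77  69  67  68  68  67  66  69
   68  68]
 [ 69  69  65 147 181 180 180 182 182 184  95  66  67  70  67  65  69  67
   68  70]
 [ 67  68  64 182 180 179 181 183 181 160  64  68  66  69  70  67  67  69
   70  68]
 [ 67  65 147 185 183 182 181 179 180  89  65  67  67  67  69  66  66  68
   70  66]]
scoop handle (87, np.float64(334.2988505747127), np.float64(206.97701149425288), np.int64(329), np.int64(340), np.int64(195), np.int64(211)) [334.2 197.7] [333.9 200.6]
```

```bash
python3 - <<'E'
from h import *
b=cv2.cvtColor(bot.camera("scene"),cv2.COLOR_RGB2GRAY);g0=cv2.imread("pics/scene0.png",0)
cv2.imwrite("pics/g_sc.png",b)
for c in(500,503,506,509,512,515,518): print(c,"rest",g0[240:264,c].tolist()," now",b[246:272,c].tolist())
def circ(th,t=0):
    p=.5-th;h=np.array([.559,.3555,.095]);u=np.array([-np.cos(p),0,np.sin(p)]);n=np.array([np.sin(p),0,np.cos(p)])
    P=[proj("scene",h+.103*u-t*n+.019*(np.cos(a)*u+np.sin(a)*np.array([0,1,0]))) for a in np.linspace(0,6.28,120)];return np.array(P)
for th in(0,.2,.25,.3):
    P=circ(th);Q=circ(th,.006);print(th,P.min(0),P.max(0),Q.max(0),P[P[:,1].argmax()])
E
```

```text
500 rest [165, 168, 167, 166, 171, 170, 137, 93, 90, 66, 66, 63, 73, 88, 105, 151, 160, 175, 205, 205, 214, 214, 212, 209]  now [75, 74, 77, 74, 73, 93, 182, 30, 34, 15, 19, 21, 22, 24, 23, 34, 68, 81, 80, 94, 190, 180, 179, 180, 180, 179]
503 rest [167, 169, 169, 96, 50, 50, 58, 58, 54, 61, 59, 60, 63, 63, 55, 43, 136, 215, 208, 208, 208, 206, 208, 211]  now [68, 67, 73, 69, 71, 69, 64, 68, 69, 70, 68, 71, 70, 63, 41, 12, 31, 87, 80, 91, 184, 181, 179, 179, 180, 180]
506 rest [168, 114, 46, 53, 55, 58, 57, 60, 61, 59, 63, 65, 62, 62, 65, 63, 57, 114, 219, 211, 207, 208, 211, 211]  now [69, 67, 69, 70, 69, 70, 69, 71, 73, 72, 76, 62, 46, 47, 41, 30, 24, 31, 69, 78, 93, 186, 114, 184, 180, 183]
509 rest [168, 70, 51, 55, 57, 60, 55, 63, 64, 63, 60, 65, 65, 64, 69, 67, 67, 50, 140, 218, 212, 212, 211, 211]  now [46, 43, 40, 37, 28, 22, 28, 29, 28, 31, 33, 25, 32, 31, 25, 17, 27, 22, 42, 85, 80, 77, 78, 118, 165, 120]
512 rest [170, 64, 51, 55, 60, 61, 62, 60, 65, 62, 63, 69, 67, 66, 69, 68, 68, 39, 49, 148, 149, 135, 136, 140]  now [29, 28, 29, 26, 26, 24, 38, 58, 56, 67, 68, 71, 67, 72, 69, 72, 72, 45, 25, 26, 40, 70, 69, 63, 67, 65]
515 rest [173, 169, 59, 56, 57, 58, 59, 62, 62, 63, 64, 66, 69, 70, 71, 73, 59, 13, 47, 146, 150, 147, 147, 148]  now [67, 70, 72, 67, 70, 71, 69, 69, 70, 69, 69, 71, 73, 72, 76, 62, 27, 26, 25, 46, 65, 69, 69, 68, 68, 67]
518 rest [170, 170, 172, 160, 85, 48, 60, 63, 62, 62, 65, 66, 70, 70, 48, 14, 66, 164, 146, 151, 145, 147, 145, 148]  now [71, 69, 70, 70, 71, 68, 71, 63, 62, 83, 32, 27, 22, 14, 17, 27, 44, 66, 67, 69, 68, 69, 66, 67, 65, 68]
0 [501.3 238.8] [522.5 256.7] [522.3 258.1] [513.4 256.7]
0.2 [500.8 245.6] [521.5 261.4] [521.2 263.2] [512.3 261.4]
0.25 [500.5 247.5] [521.2 262.7] [520.8 264.7] [513.1 262.7]
0.3 [500.2 249.5] [520.8 264.2] [520.3 266.2] [512.3 264.2]
```

The rim in the scene image (top-face edge at row about 263, against a model value of 262.7 for 0.25 rad), the tip height and the force all agree with half travel. Handing in.

```bash
python3 -c "
from bench import bot
o=bot.get_obs();print(o['time_s'],o['ee_pos'],o['ft_force']);print(bot.finish_job())"
```

```text
33.625 [0.46913726 0.35646374 0.12077033] [-3.89179997 -0.60756141  8.57372834]
the job is handed in; nothing more can be done
None
```

The job is handed in at 33.6 s: all five balls are in the basin, the scoop is back on the bench and let go (not viewed close up afterwards), the paddle is held at about half travel, and the tin, jar and lid were not touched.

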